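Offer the bow-tie key up to its pocket

ROBOT

A 6-joint arm with a two-finger parallel gripper is mounted at the origin on the work surface. World frame = base frame: x ahead of the robot, y to its left, z up, the work surface at z = 0. Lengths are in mm, angles in rad, forces in N, time in s.
With the tool pointing down it reaches from about 350 to 875 mm from the base axis. Payload 4.2 kg.
Tool frame: the origin (TCP) lies midway between the tips of the shut fingers; the grasp point (between the pads) lies 19 mm behind it (arm.grip_depth is the distance from the TCP to the grasp point, in mm); z points along the fingers, x is the direction in which the jaws open and shut, and the axes are right-handed (so a half turn about z gives the same grasp; the last joint's range is limited). The gripper opens to 85 mm and grips with 20 to 120 N. Pads are 22 mm wide; open, the fingers measure 114 mm over their backs; the gripper's body (76 mm by 85 mm) begins 54 mm behind the grasp point. The pads swing forward as they close: fully open they stand 13 mm farther back than shut.
Start: joints at [1.386, 0.385, 0.008, 0, -1.194, -0.259], TCP at [268.325, 564.447, 231.312] pointing down, gripper open.
Joint ranges: [-3.14, 3.14], [-1.21, 2.06], [-1.07, 1.41], [-3.16, 2.05], [-2.99, -0.16], [-3.1, 3.1]. Speed limits (rad/s): [2.79, 2.79, 3.14, 3.14, 3.14, 3.14].

INTERFACE

Orientations are given as a unit quaternion [x, y, z, w].
In Python, from bench import arm, eyes, find_in, silhouettes gives the robot as it stands. The module is installed in compiled form; this text tells all that it offers.
- The arm moves only by the tool play_rows, never from a script. Its arguments are lists of equal length, an entry for each row: "offset": the shift along the world's x, y, z in mm, a list of three; "turn": the turn about the world's z in rad. In form: {"offset": [[x, y, z], ...], "turn": [turn, ...]}. A call has 1 to 12 rows; each row shifts and turns the pose as measured when the row begins; what a row does not reach is not made up. A row lasts 1/10 s, in which the tool goes at most 50 mm and 8.59 degrees, less where a joint would pass 70% of its speed; a pose out of reach is approached as far as the arm can. A call is refused whole if a number of a shift passes 50 or a number of a turn 0.15, either way. A call with a gripper value outside its range is refused whole. "grip" is the gripper's target within -1 to 1 (fully open at 1, half-way at 0, shut at -1), set as the call begins (left out, the last holds). The fingers move at their own pace and stop on an object; the grip force is fixed at half the most. Time passes only in rows, so rows that do not move let the fingers close. It gives the time, the measured TCP pose, the force and the opening at its end, in the units of the state.
- arm.read_state(): the state, without advancing time (a new reading comes with each control period).
- eyes.get_image(name): name is "scene" or "top" or "wrist"; returns (picture, depth): 480x640x3 uint8, red, green, blue; 480x640 float32, mm along the optical axis (not along the pixel's ray), 0 where there is no reading.
- eyes.camera_params(name): a dict with "camera_matrix" (3x3 intrinsics, pixels), "dist" ([k1, k2, p1, p2, k3] as OpenCV has them; the pictures are not rectified), "camera_from_world" (4x4, takes a point from world to camera coordinates). Camera axes: x right, y down, z forward; pixel columns grow to the right and rows downward; lengths in mm; the calibration is good to about 2 mm. A picture is of the moment at which its call begins: read the wrist's pose just before it. camera_params takes no time and is no camera call; for the wrist camera it gives the pose at the moment of the call.
- arm.job_done(): hands the job in, once; it reports no verdict.
Trained networks look in the newest picture that a camera, given by its name, has taken for a name from the list of things; names that differ only in an ending like _2 or _b are one class to them, and where a whole thing is asked for, a point or a joint stands for the part that bears it (a point fixed in the world has none). Each returns a list of dicts, best first, with "score" (0 to 1); they miss things now and then, are a little off and sometimes report something else, mostly with a low value. They report only what shows in the picture. A call takes as long as a camera call. They do not tell look-alikes from the thing itself.
- find_in(camera, query): "bbox" ([centre column, centre row, width, height] in pixels, round what is visible of it).
- silhouettes(camera, query): "mask" (480x640 bool, what is visible of it) and "bbox" ([centre column, centre row, width, height] in pixels, round what is visible of it).
The state is a dict: "clock": time; "joints": joint angles; "joint_vel": joint speeds; "joint_efforts": joint torques, N m; "position": TCP position; "ee_rot": TCP orientation; "contact_force": force on the tool from outside, world axes, zero at the start; "wrist_torque": the same for the moment, N m; "gripper_width": finger opening in mm.
Only numpy, scipy, OpenCV 4.12 (cv2) and the standard library are available. Lean on these libraries where they do the work, as an engineer would, in place of code of your own. Each camera call takes 0.05 s, during which the arm holds its last target. There are 200 camera calls.

TASK

One of the two dark slabs lies on the black mat: find the bow-tie key on the board that fits that slab's pocket, lift it flat off the board and hold it level and still in the gripper about 5 cm above the slab, centred over the pocket and turned to line up with it, so that I can mark it. Finish while still holding it there in the air, clear of the slab; leave the other keys and the things around them where they are.

Things in the scene. Friction and masses are not known exactly. Their poses are not given: they have to be found in the camera images.
- key_large_mid (a point): large bow-tie key, pale wood: 130 mm long (its x axis), 60 mm wide at both ends (its y axis), narrowing in straight lines to 30 mm at the waist in the middle, 24 mm thick (z, up), about 100 g. Lies flat on the marking-out board. This point is its centre, half-way up the waist
- key_medium_mid (a point): medium bow-tie key, pale wood: 100 mm long (its x axis), 48 mm wide at both ends (its y axis), narrowing in straight lines to 24 mm at the waist in the middle, 24 mm thick (z, up), about 60 g. Lies flat on the marking-out board. This point is its centre, half-way up the waist. It fits neither slab
- key_small_mid (a point): small bow-tie key, pale wood: 70 mm long (its x axis), 36 mm wide at both ends (its y axis), narrowing in straight lines to 18 mm at the waist in the middle, 24 mm thick (z, up), about 35 g. Lies flat on the marking-out board. This point is its centre, half-way up the waist
- slab_long_pocket (a point): centre of the bow-tie pocket in the slab with the long pocket (it takes the large key), at the level of the slab's upper face (40 mm above the bench). The pocket is cut from above, 18 mm deep, 132 mm long (x axis of this point), 62 mm wide at the ends, 32 mm at the waist. The slab is dark wood, level and fixed, about 212 x 176 mm with an uneven outline, the pocket in its middle
- slab_short_pocket (a point): centre of the bow-tie pocket in the slab with the short pocket (it takes the small key), at the level of the slab's upper face (40 mm above the bench). The pocket is cut from above, 18 mm deep, 72 mm long (x axis of this point), 38 mm wide at the ends, 20 mm at the waist. The slab is dark wood, level and fixed, about 212 x 176 mm with an uneven outline, the pocket in its middle
- mat_mid (a point): middle of the black rubber mat, 340 x 340 mm and 3 mm thick, fixed to the bench. One slab lies on it, its pocket within 100 mm of this point seen from above; the other slab lies on the bare bench, more than 300 mm away
- board: marking-out board of mid-brown wood, 220 mm (its x) by 320 mm (its y), 18 mm thick, fixed to the bench, the keys lying on it in a row along its y, some 100 mm apart with their long axes roughly along its x; origin at the centre of its underside
- dowel_center (a point): small pale wooden dowel stub, 16 mm across, 30 mm tall, standing near one edge of the marking-out board; this point is its middle
- plug_center (a point): small dark wooden plug, 18 mm across, 22 mm tall, standing near the opposite edge of the marking-out board; this point is its middle
- glue_mid (a point): glue bottle, 58 mm across, 140 mm tall, standing beyond the board, farther from the robot; this point is its middle
There are look-alikes about, which are no part of the job. What is shaped like the part that bears key_small_mid but green or pink is not meant.

How it is judged:
By the outcome, as a careful person would: the job done as asked, in the order asked, and still so for the second after the job is handed in, while the arm keeps its last pose, push and grip.
It also fails if it takes over 35 s, if anything falls off the work surface, if the arm or the gripper's body presses on something with over 40 N, if the wrist force passes 120 N, or if a joint passes its speed limit or range.

## Working session

There is one attempt and no reset: what is moved stays moved. The work goes in short steps, Python scripts to look and compute and a tool call to move; the robot and the scene stay as the last step left them, time stands still between calls to the robot, and variables do not carry over. Pictures are saved under pics/ and viewed, on a budget of 10 in all, crops included, one or two more only if the job needs it, and the job is handed in when it is done.

Besides the shell and the picture viewer there is one more tool, called after "Request:" by a JSON object that holds its "name" and its "arguments", one argument or row to a line. play_rows: Moves the arm, as the interface text tells. Its arguments: {"type":"object","properties":{"offset":{"type":"array","items":{"type":"array","items":{"type":"number"}}},"turn":{"type":"array","items":{"type":"number"}},"grip":{"type":"number"}},"required":["offset","turn"]}

```bash
mkdir -p pics; cat > h.py <<'E'
import numpy as np, cv2
from bench import arm, eyes, find_in, silhouettes
def world(cam, uv, z, P=None):
    "pixels -> world points on plane z"
    P=P or eyes.camera_params(cam); T=np.array(P["camera_from_world"])
    n=cv2.undistortPoints(np.float64(uv).reshape(-1,1,2),np.array(P["camera_matrix"]),np.array(P["dist"])).reshape(-1,2)
    R,t=T[:3,:3],T[:3,3]; c=-R.T@t
    d=np.c_[n,np.ones(len(n))]@R
    return c+d*((z-c[2])/d[:,2])[:,None]
def axis(p):
    "centroid, long-axis angle of 2D outline"
    (c,s,a)=cv2.minAreaRect(np.float32(p[:,:2])); 
    if s[0]<s[1]: s=s[::-1]; a+=90
    return np.round(c,1),np.round(s,1),round((a+90)%180-90,1)
def mask_world(cam,m,z,P=None):
    cs,_=cv2.findContours(m.astype(np.uint8),0,cv2.CHAIN_APPROX_NONE)
    return world(cam,max(cs,key=cv2.contourArea).reshape(-1,2),z,P)
E
python3 - <<'E'
from h import *
im={}
for c in ("top","scene"):
    p,d=eyes.get_image(c); cv2.imwrite(f"pics/{c}1.png",p[:,:,::-1])
    if c=="top":
        for q,z in (("key_large_mid",42),("key_medium_mid",42),("key_small_mid",42),("slab_long_pocket",40),("slab_short_pocket",40),("mat_mid",3),("board",18)):
            for r in silhouettes(c,q)[:4]:
                print(q,round(r["score"],2),np.round(r["bbox"]),*axis(mask_world(c,r["mask"],z)))
print(arm.read_state())
E
```

```text
key_large_mid 0.65 [329. 280.  38.  61.] [476.8   9.9] [133.   58.2] -9.6
key_large_mid 0.15 [352. 322.   8.   5.] [383.2 -32.9] [13.  12.9] -46.9
key_medium_mid 0.68 [375. 282.  28.  42.] [472.3 -97.4] [104.5  46.2] -16.5
key_medium_mid 0.26 [314. 239.   6.  12.] [576.8  45.3] [19.2 14.1] -1.3
key_small_mid 0.81 [208. 369.  34.  30.] [289.5 288.3] [75.4 35.2] -67.5
key_small_mid 0.67 [294. 195.  28.  27.] [686.7  88.5] [71.3 37.8] -61.8
key_small_mid 0.66 [288. 277.  17.  30.] [483.9 111.3] [70.3 30.4] -0.9
key_small_mid 0.57 [368. 173.  33.  26.] [744.6 -86.7] [72.6 34.2] -60.8
slab_long_pocket 0.69 [491. 258.  74.  95.] [ 527.5 -370.5] [217.2 180.7] -5.4
slab_short_pocket 0.66 [187. 268. 142. 143.] [526.2 345.6] [331.1 330.4] 0.1
mat_mid 0.82 [186. 267. 145. 144.] [531.6 355.9] [344.6 344.4] -89.9
board 0.66 [330. 284. 143. 101.] [480.8   6.2] [321.1 218. ] 83.6
{'clock': 0.45, 'joints': array([ 1.38555099e+00,  3.84778143e-01,  7.78613553e-03, -5.08575565e-05,
       -1.19397817e+00, -2.58570663e-01]), 'joint_vel': array([-0.00147059, -0.00048072,  0.00190726,  0.00163246,  0.0002653 ,
        0.00086127]), 'joint_efforts': array([ 1.13040529e-03, -3.91633129e+01,  1.88387954e+01,  4.18594167e+00,
       -1.09179244e-03, -1.13413513e-06]), 'position': array([268.33135941, 564.39488677, 231.21265309]), 'ee_rot': array([-5.34132103e-01,  8.45401022e-01, -4.75809687e-05, -7.64901404e-05]), 'contact_force': array([0.18285556, 0.47283289, 0.1111301 ]), 'wrist_torque': array([-0.02287176,  0.01701343,  0.01849257]), 'gripper_width': 85.37100468931683}
```

View pics/top1.png

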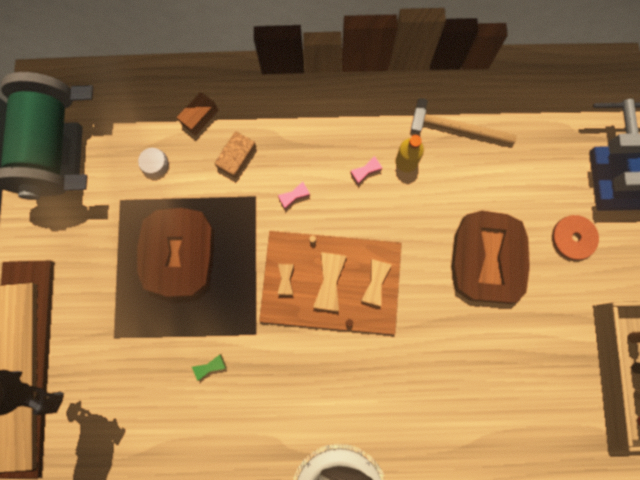

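View pics/scene1.png

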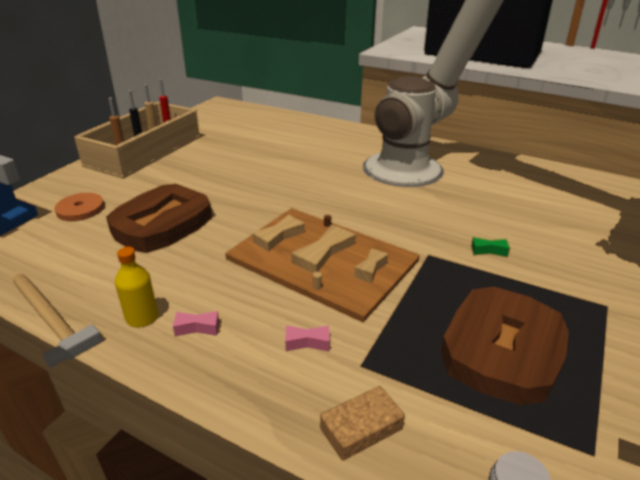

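The top view shows the mat at pixel (187,267), and the slab on it has the short pocket at about (175,253). So the small wooden key at (286,280) is the one. The green and pink bow-ties at (208,369), (294,195) and (367,172) are look-alikes. The dowel is at (313,241), the plug at (349,323), and the scene view agrees.

```bash
python3 - <<'E'
from h import *
print("pocket",world("top",[[175,253]],40),"key",world("top",[[286,280]],42))
P=eyes.camera_params("wrist"); T=np.array(P["camera_from_world"])
print("cam pos",-T[:3,:3].T@T[:3,3],"\n",T[:3,:3].round(2),np.array(P["camera_matrix"]).round(0).tolist())
p,d=eyes.get_image("wrist"); cv2.imwrite("pics/w1.png",p[:,:,::-1])
E
```

```text
pocket [[554.74433623 371.55650754  40.        ]] key [[483.72172362 110.11670665  42.        ]]
cam pos [332.31633586 534.75203012 374.1601118 ] 
 [[-0.43 -0.9  -0.  ]
 [-0.87  0.41  0.28]
 [-0.25  0.12 -0.96]] [[426.0, 0.0, 326.0], [0.0, 426.0, 237.0], [0.0, 0.0, 1.0]]
```

Request:
{"name": "play_rows", "arguments": {
  "offset": [
    [36, -24, 0],
    [36, -24, 0],
    [36, -24, 0],
    [36, -24, 0],
    [36, -24, 0],
    [36, -24, 0],
    [36, -24, 0],
    [36, -24, 0],
    [0, 0, 0],
    [0, 0, 0]
  ],
  "turn": [0.04, 0.04, 0.04, 0.04, 0.04, 0.04, 0.04, 0.04, 0, 0]
}}

```text
clock: 1.5
position: [565.3, 364.7, 231.1]
ee_rot: [-0.669, 0.744, 0.0, 0.001]
contact_force: [0.3, 0.7, -1.0]
gripper_width: 85.2
```

```bash
python3 - <<'E'
from h import *
s=arm.read_state(); P=eyes.camera_params("wrist")
p,d=eyes.get_image("wrist"); cv2.imwrite("pics/w2.png",p[:,:,::-1])
np.savez("w2.npz",p=p,d=d,T=P["camera_from_world"])
print(s["position"],s["ee_rot"],s["clock"])
for q in("slab_short_pocket",):
    for r in silhouettes("wrist",q)[:3]: print(q,r["score"],np.round(r["bbox"]))
E
```

```text
[565.25197272 364.68425034 231.06357569] [-6.68588280e-01  7.43632249e-01  4.64484637e-04  7.57966258e-04] 1.5
slab_short_pocket 0.9 [313. 203. 212. 262.]
```

View pics/w2.png

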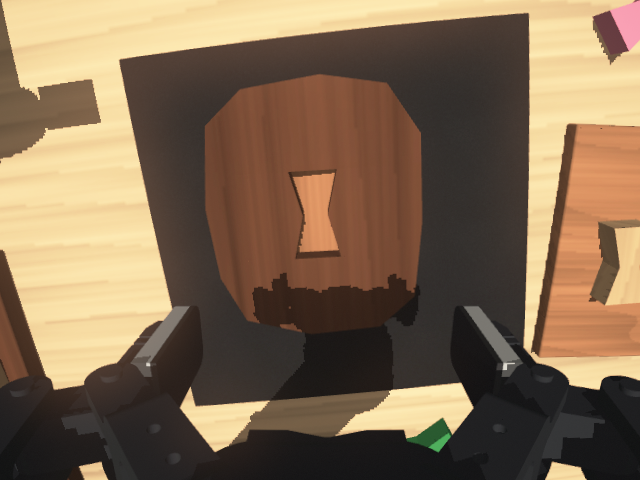

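The slab lies on the mat. Its short pocket shows with corners at about (289,172), (336,169), (340,256) and (295,258). The small key is partly in view at the right edge. I'll measure the pocket outline from depth.

```bash
cat >> h.py <<'E'
def heights(d,P):
    "world points for each pixel from depth"
    T=np.array(P["camera_from_world"]); h,w=d.shape
    uv=np.stack(np.meshgrid(np.arange(w),np.arange(h)),-1).reshape(-1,1,2).astype(float)
    n=cv2.undistortPoints(uv,np.array(P["camera_matrix"]),np.array(P["dist"])).reshape(-1,2)
    c=np.c_[n,np.ones(len(n))]*d.reshape(-1,1)
    return ((c-T[:3,3])@T[:3,:3]).reshape(h,w,3)
def fit(p,L,W,w):
    "fit bow-tie outline to points p: x,y,angle deg"
    from scipy.optimize import least_squares
    b=np.array([[-L,-W],[0,-w],[L,-W],[L,W],[0,w],[-L,W]])/2
    def res(v):
        c,s=np.cos(v[2]),np.sin(v[2]); q=np.float32((b@[[c,s],[-s,c]]+v[:2])).reshape(-1,1,2)
        return [cv2.pointPolygonTest(q,(float(x),float(y)),True) for x,y in p[:,:2]]
    best=min((least_squares(res,[*p[:,:2].mean(0),a],loss="soft_l1",diff_step=1e-4,x_scale=[1,1,.02]) for a in np.arange(0,3.1,.4)),key=lambda r:r.cost)
    r=np.array(res(best.x)); return best.x[:2].round(1),round((np.degrees(best.x[2])+90)%180-90,1),"rms",np.sqrt((r**2).mean()).round(2),"bias",r.mean().round(2)
E
python3 - <<'E'
from h import *
f=np.load("w2.npz"); P=eyes.camera_params("wrist"); P["camera_from_world"]=f["T"]
X=heights(f["d"],P); print("slab z",np.median(X[120:150,290:340,2]),"floor",X[210,316])
z0=np.median(X[120:150,290:340,2])
m=np.zeros((480,640),bool); m[150:275,270:360]=(X[150:275,270:360,2]<z0-4)&(f["d"][150:275,270:360]>0)
p=mask_world("wrist",m,40,P); print(axis(p),fit(p,72,38,20))
E
```

```text
slab z 40.3362486195401 floor [559.93672551 375.10055592  21.84726169]
(array([560.2, 375.2]), array([71.3, 36.9]), -2.9) (array([560.3, 375.3]), np.float64(-2.9), 'rms', np.float64(0.77), 'bias', np.float64(0.7))
```

Request:
{"name": "play_rows", "arguments": {
  "offset": [
    [-9, -28, 0],
    [-9, -28, 0],
    [-9, -28, 0],
    [-9, -28, 0],
    [-9, -28, 0],
    [-9, -28, 0],
    [-9, -28, 0],
    [-9, -28, 0],
    [-9, -28, 0],
    [0, 0, 0],
    [0, 0, 0]
  ],
  "turn": [0, 0, 0, 0, 0, 0, 0, 0, 0, 0, 0]
}}

```text
clock: 2.7
position: [468.8, 117.8, 233.1]
ee_rot: [-0.679, 0.734, 0.001, 0.003]
contact_force: [1.0, 0.5, 0.1]
gripper_width: 85.1
```

```bash
python3 - <<'E'
from h import *
s=arm.read_state(); P=eyes.camera_params("wrist")
p,d=eyes.get_image("wrist"); cv2.imwrite("pics/w3.png",p[:,:,::-1])
print(s["position"],s["ee_rot"],s["clock"])
X=heights(d,P)
for r in silhouettes("wrist","key_small_mid")[:3]:
    m=r["mask"]; print(r["score"],np.round(r["bbox"]),"z",np.percentile(X[m][:,2],[5,50,90]).round(1))
    t=m&(X[:,:,2]>np.percentile(X[m][:,2],80)-4); q=mask_world("wrist",t,42,P); print(axis(q),fit(q,70,36,18))
E
```

```text
[468.83878312 117.82572466 233.12226452] [-6.78861430e-01  7.34257814e-01  6.23266981e-04  3.49742186e-03] 2.7
0.97 [198. 384.  22.  30.] z [ 1.1 22.6 24.9]
(array([307.7, 257.5]), array([19.9, 19.7]), -80.4) (array([300.8, 256.7]), np.float64(30.7), 'rms', np.float64(4.98), 'bias', np.float64(3.56))
0.58 [335. 185.  46.  91.] z [31.2 42.3 43.3]
(array([487.8, 112.1]), array([70.5, 34.8]), -2.2) (array([487.8, 112.1]), np.float64(-2.4), 'rms', np.float64(0.37), 'bias', np.float64(0.28))
```

View pics/w3.png

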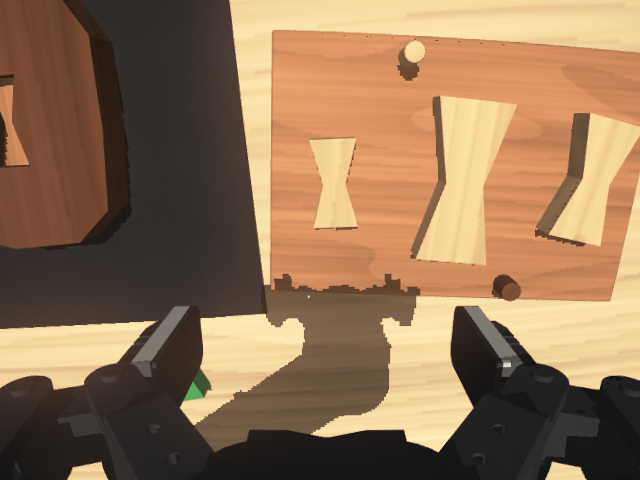

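The view shows the board with the small key at about (335,185) between the slab and the large key. Dowel, plug and neighbours are well clear of the finger path. The fit gives the key at (487.8, 112.1), angle −2.4°. Next I move over it and descend part way.

Request:
{"name": "play_rows", "arguments": {
  "offset": [
    [10, -3, -25],
    [8, -3, -30],
    [0, 0, -30],
    [0, 0, -30],
    [0, 0, -25],
    [0, 0, 0],
    [0, 0, 0]
  ],
  "turn": [0.018, 0.018, 0, 0, 0, 0, 0],
  "grip": 0
}}

```text
clock: 3.5
position: [491.3, 120.7, 89.8]
ee_rot: [-0.697, 0.717, -0.001, 0.007]
contact_force: [-0.9, -0.1, 0.2]
gripper_width: 42.7
```

```bash
cat > k.py <<'E'
from h import *
import sys
def jaw(q): return np.degrees(2*np.arctan2(q[1],q[0]))%180
s=arm.read_state(); P=eyes.camera_params("wrist")
p,d=eyes.get_image("wrist"); cv2.imwrite(f"pics/{sys.argv[1]}.png",p[:,:,::-1])
q=s["ee_rot"]; print(s["position"].round(1),q.round(4),"jaw",jaw(q).round(1),s["clock"],s["gripper_width"],s["contact_force"].round(1))
X=heights(d,P); zt=float(sys.argv[2])
for r in silhouettes("wrist","key_small_mid")[:3]:
    m=r["mask"]; t=m&(abs(X[:,:,2]-zt)<5)
    print(round(r["score"],2),np.round(r["bbox"]),"z",np.percentile(X[m][:,2],[5,50,90]).round(1),t.sum())
    if t.sum()>300: o=mask_world("wrist",t,zt,P); print(axis(o),fit(o,70,36,18))
E
python3 k.py w4 42
```

```text
[491.3 120.7  89.8] [-6.968e-01  7.172e-01 -7.000e-04  6.800e-03] jaw 88.3 3.5 42.719141467316454 [-0.9 -0.1  0.2]
0.88 [348. 271.  80. 150.] z [26.7 42.2 43.1] 7934
(array([488.5, 112. ]), array([71.3, 35.2]), -2.3) (array([488.2, 112.2]), np.float64(-2.6), 'rms', np.float64(0.22), 'bias', np.float64(-0.0))
```

View pics/w4.png

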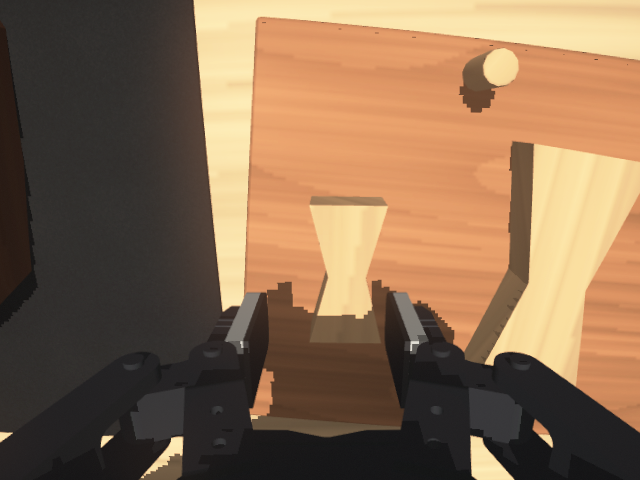

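Fingers straddle the key's waist at about (348,275), but the tool is about 8 mm off in y. I'll correct that before descending.

Request:
{"name": "play_rows", "arguments": {
  "offset": [
    [-3, -9, 0],
    [0, 0, 0],
    [0, 0, 0]
  ],
  "turn": [-0.015, 0, 0]
}}

```text
clock: 3.9
position: [489.9, 112.1, 93.9]
ee_rot: [-0.691, 0.723, -0.002, 0.011]
contact_force: [0.8, 0.9, 0.0]
gripper_width: 42.6
```

Request:
{"name": "play_rows", "arguments": {
  "offset": [
    [0, 0, 0],
    [0, 0, 0],
    [0, 0, 0]
  ],
  "turn": [0, 0, 0]
}}

```text
clock: 4.2
position: [490.5, 112.1, 95.2]
ee_rot: [-0.691, 0.723, -0.002, 0.012]
contact_force: [-0.5, -0.6, -0.3]
gripper_width: 42.8
```

```bash
python3 - <<'E'
from h import *
for i in range(3):
    s=arm.read_state(); print(s["clock"],s["position"].round(2),s["ee_rot"].round(4),s["joints"].round(4),s["joint_vel"].round(3)); eyes.get_image("top")
E
```

```text
4.2 [490.48 112.05  95.22] [-0.6908  0.723  -0.002   0.0123] [ 0.547   0.3196 -0.4848 -0.002  -0.7415  0.9797] [-0.001 -0.005  0.002 -0.     0.001  0.001]
4.25 [490.5  112.1   95.17] [-0.6908  0.7229 -0.002   0.0123] [ 0.5471  0.3197 -0.4848 -0.0019 -0.7415  0.9796] [ 0.     0.003  0.001 -0.001  0.001 -0.001]
4.3 [490.46 112.07  95.1 ] [-0.6908  0.7229 -0.002   0.0122] [ 0.5471  0.3198 -0.4848 -0.002  -0.7415  0.9797] [-0.     0.001 -0.003 -0.001 -0.    -0.001]
```

Request:
{"name": "play_rows", "arguments": {
  "offset": [
    [-1, 0, -25],
    [-1, 0, -20],
    [0, 0, -15],
    [0, 0, -4],
    [0, 0, 0]
  ],
  "turn": [0, 0, 0, 0, 0]
}}

```text
clock: 4.85
position: [489.5, 112.8, 29.8]
ee_rot: [-0.691, 0.723, -0.003, 0.013]
contact_force: [0.2, 0.8, 0.7]
gripper_width: 42.9
```

Request:
{"name": "play_rows", "arguments": {
  "offset": [
    [-1, -1, -8],
    [0, 0, 0]
  ],
  "turn": [0, 0]
}}

```text
clock: 5.05
position: [489.1, 112.1, 22.2]
ee_rot: [-0.691, 0.723, -0.003, 0.014]
contact_force: [0.1, -0.2, -0.2]
gripper_width: 42.5
```

```bash
python3 k.py w5 42
```

```text
[489.1 112.1  22.2] [-0.6912  0.7225 -0.0028  0.0144] jaw 87.5 5.05 42.46815069422524 [ 0.1 -0.2 -0.2]
0.76 [329. 330. 117. 214.] z [27.9 42.2 43. ] 16563
(array([488.4, 112.1]), array([71.7, 35.9]), -2.4) (array([488.7, 112.1]), np.float64(-2.4), 'rms', np.float64(0.4), 'bias', np.float64(-0.11))
```

View pics/w5.png

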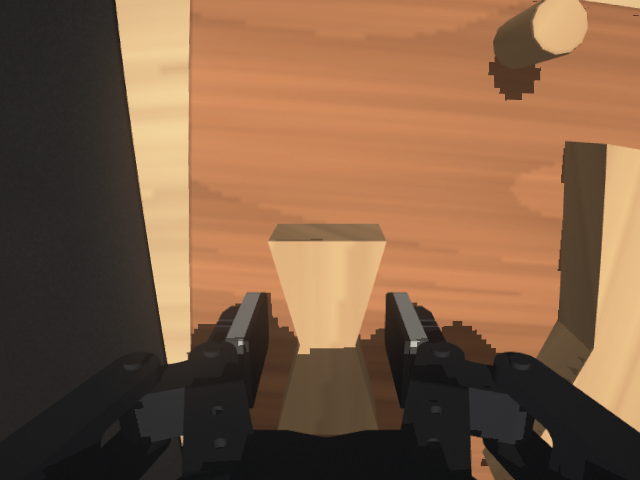

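The key's waist is centred between the open fingers, in agreement with the fit of (488.7, 112.1) at −2.4°. Closing.

Request:
{"name": "play_rows", "arguments": {
  "offset": [
    [0, 0, -2],
    [0, 0, 0],
    [0, 0, 0],
    [0, 0, 0],
    [0, 0, 0],
    [0, 0, 0]
  ],
  "turn": [0, 0, 0, 0, 0, 0],
  "grip": -1
}}

```text
clock: 5.75
position: [490.9, 113.1, 22.4]
ee_rot: [-0.691, 0.722, -0.004, 0.017]
contact_force: [-0.9, 0.5, -1.1]
gripper_width: 21.9
```

Request:
{"name": "play_rows", "arguments": {
  "offset": [
    [0, 0, 25],
    [0, 0, 40],
    [0, 0, 40]
  ],
  "turn": [0, 0, 0]
}}

```text
clock: 6.05
position: [486.2, 110.6, 124.2]
ee_rot: [-0.691, 0.723, -0.001, 0.009]
contact_force: [1.6, 1.3, -0.1]
gripper_width: 21.9
```

```bash
python3 k.py w6 150; python3 - <<'E'
from h import *
R=eyes.get_image("top"); 
E
```

```text
[486.2 110.6 124.2] [-0.691   0.7228 -0.0013  0.0089] jaw 87.4 6.05 21.883522210962113 [ 1.6  1.3 -0.1]
0.93 [326. 334. 118. 213.] z [130.8 144.6 145.5] 5008
(array([470.7, 108.6]), array([36.1, 30. ]), -16.2) (array([471.9, 105.9]), np.float64(-19.0), 'rms', np.float64(4.92), 'bias', np.float64(1.73))
```

View pics/w6.png

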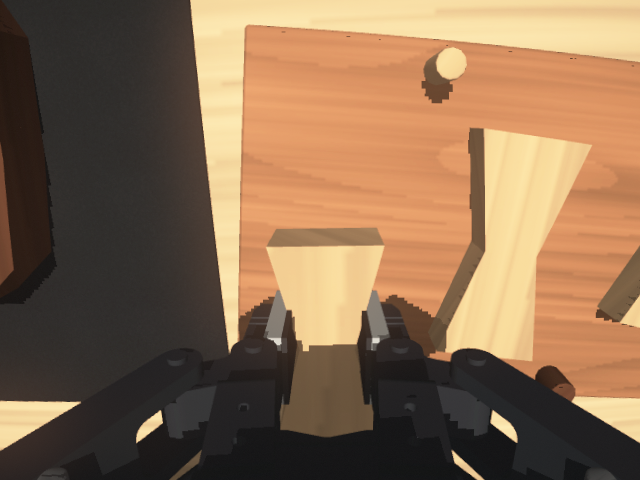

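The key is lifted flat in the fingers at about (326,330). The other keys, the dowel and the plug are where they were. Carrying it over to the pocket.

Request:
{"name": "play_rows", "arguments": {
  "offset": [
    [5, 15, 0],
    [9, 32, 0],
    [9, 32, 0],
    [9, 32, 0],
    [9, 32, 0],
    [9, 32, 0],
    [9, 32, 0],
    [9, 30, 0],
    [5, 15, 0],
    [0, 0, 0],
    [0, 0, 0]
  ],
  "turn": [0, 0, 0, 0, 0, 0, 0, 0, 0, 0, 0]
}}

```text
clock: 7.3
position: [556.5, 376.9, 106.5]
ee_rot: [-0.691, 0.723, -0.001, -0.001]
contact_force: [-0.0, 0.3, -1.0]
gripper_width: 22.2
```

Request:
{"name": "play_rows", "arguments": {
  "offset": [
    [4, 0, -10],
    [1, 0, -5],
    [0, 0, 0]
  ],
  "turn": [-0.005, 0, 0]
}}

```text
clock: 7.6
position: [560.5, 374.5, 88.2]
ee_rot: [-0.688, 0.725, -0.001, -0.003]
contact_force: [0.6, -0.3, 0.1]
gripper_width: 22.4
```

```bash
cat > f.py <<'E'
from h import *
import sys
s=arm.read_state(); P=eyes.camera_params("wrist")
p,d=eyes.get_image("wrist"); cv2.imwrite(f"pics/{sys.argv[1]}.png",p[:,:,::-1])
q=s["ee_rot"]; print(s["position"].round(1),q.round(4),s["clock"],s["gripper_width"])
X=heights(d,P); r=silhouettes("wrist","key_small_mid")
r=max(r,key=lambda r:r["mask"][280:400,280:380].sum())
zt=np.percentile(X[r["mask"]][:,2],90)
m=r["mask"]&(abs(X[:,:,2]-zt)<5); 
m2=cv2.erode(m.astype(np.uint8),np.ones((7,7)))>0; Q=X[m2]
A=np.linalg.lstsq(np.c_[Q[:,:2]-Q[:,:2].mean(0),np.ones(len(Q))],Q[:,2],rcond=None)[0]
print(np.round(r["bbox"]),"top z at patch mid",A[2].round(1),"slopes deg x,y",np.degrees(A[:2]).round(2))
o=mask_world("wrist",m,A[2],P); print(axis(o),fit(o,70,36,18), "x range",o[:,0].min(),o[:,0].max())
E
python3 f.py w7
```

```text
[560.5 374.5  88.2] [-0.6883  0.7254 -0.0013 -0.0029] 7.6 22.405016376081385
[326. 333. 114. 210.] top z at patch mid 108.5 slopes deg x,y [-1.64 -1.03]
(array([558.9, 375.1]), array([71.4, 35. ]), -2.0) (array([559.2, 375.2]), np.float64(-2.5), 'rms', np.float64(0.77), 'bias', np.float64(0.39)) x range 523.2473455179168 595.0451606938228
```

View pics/w7.png

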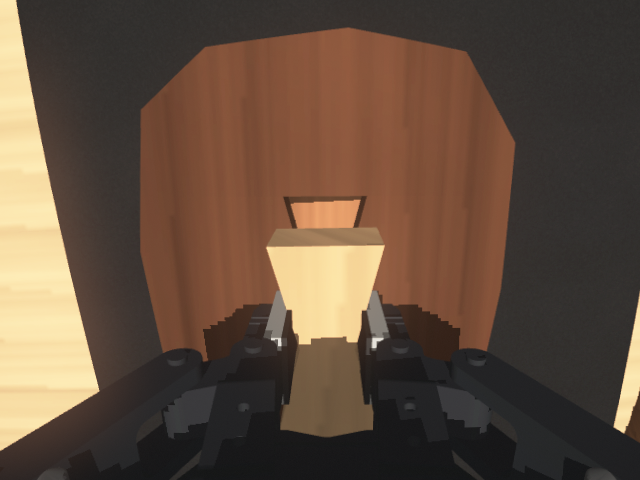

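The key hangs over the pocket, whose far end shows just beyond it at about (325,212). The key measures (559.2, 375.2) at −2.5° and the pocket (560.3, 375.3) at −2.9°. Its underside is about 45 mm above the slab and it is about 2° off level. One stillness check, then I hand in.

```bash
python3 - <<'E'
from h import *
eyes.get_image("top"); s=arm.read_state(); print(s["clock"],s["position"].round(1),s["ee_rot"].round(4),abs(s["joint_vel"]).max(),s["gripper_width"])
if abs(s["joint_vel"]).max()<.02 and s["gripper_width"]>18: arm.job_done(); print("done")
E
```

```text
7.75 [561.  375.2  89.6] [-0.6885  0.7252 -0.0013 -0.0017] 0.009087881718347148 22.17549373639209
the job is handed in; nothing more can be done
done
```

The slab on the black mat has the short pocket, so I picked up the small wooden key by its waist. I lifted it flat off the board and handed the job in at 7.75 s, with the arm holding it over that pocket.

- **Position:** the key measured (559.2, 375.2) mm at −2.5°, and the pocket measured (560.3, 375.3) mm at −2.9°. The arm then settled about 0.9 mm closer to the robot's line, at TCP (561.0, 375.2).
- **Height:** the key's underside was about 45 mm above the slab and its middle about 56 mm. The settling raised it about another 1 mm.
- **Level:** this was the least good check. The key's top sloped about 1.6° along x and 1.0° along y, because the tool tilt drifted a little during the moves.
- **Stillness:** joint speeds were below 0.01 rad/s and the grip was steady at 22 mm. No contact force beyond noise showed in the readings.
- **Other things:** the other keys, the dowel and the plug looked undisturbed in the picture taken just after the lift. I did not re-measure them, and I did not look at the glue bottle again after the start.

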